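Hold the spring clip gaping around the wide card's edge

ROBOT

A 6-joint arm with a two-finger parallel gripper is mounted at the origin on the work surface. World frame = base frame: x ahead of the robot, y to its left, z up, the work surface at z = 0. Lengths are in m, angles in rad, forces in N, time in s.
With the tool pointing down it reaches from about 0.375 to 0.9 m from the base axis. Payload 3.1 kg.
Tool frame: the origin (TCP) lies on the front face of the gripper's body, between the roots of the fingers; the fingertips stand 70 mm ahead of it and the grasp point (between the pads) lies 51 mm ahead of it; z points along the fingers, y is the line along which they close (so a half turn about z gives the same grasp; the last joint's range is limited). The gripper opens to 87 mm and grips with 3 to 60 N. Pads are 19 mm wide; open, the fingers measure 117 mm over their backs; the gripper's body (75 mm by 190 mm) begins 51 mm behind the grasp point.
Start: joints at [1.062, 0.527, 1.433, -0, 1.181, -0.178], TCP at [0.202, 0.591, 0.292] pointing down, gripper open.
Joint ranges: [-3.08, 3.08], [-0.75, 2.2], [0.22, 2.44], [-1.43, 4.57], [0, 2.65], [-2.85, 2.85]. Speed limits (rad/s): [2.79, 2.79, 3.14, 3.14, 3.14, 3.14].

INTERFACE

Orientations are given as a unit quaternion [x, y, z, w].
In Python, from rig import robot, cams, ticket gives the robot as it stands. The module is installed in compiled form; this text tells all that it offers.
- The arm moves only by the shell command python3 -m crank 'ROWS' [FORCE]. ROWS is JSON, a list of rows, each a list of 7 numbers: the shift along the tool's x, y, z in cm, then the turn, a rotation vector about the tool's x, y, z in rad, then the closure, from 0 (fully open) to 1 (shut). A call has 1 to 5 rows; each row shifts and turns the commanded pose from where the row before left it, along the tool's axes as they then stand; what a row does not reach is not made up. A row lasts 1/8 s, in which the tool goes at most 62.5 mm and 10.7 degrees, less where a joint would pass 70% of its speed; a pose out of reach is approached as far as the arm can. A call is refused whole if a number of a shift passes 6.25 or a number of a turn 0.188, either way. A call with a gripper value outside its range is refused whole. The fingers move at their own pace and stop on an object; FORCE is the grip in N (left out, the last holds). Time passes only in rows, so rows that do not move let the fingers close. It gives the time, the measured TCP pose, the force, the opening and the grip force at its end, in the units of the state.
- robot.get_obs(): the state, without advancing time (a new reading comes with each control period).
- cams.camera(name): name is "side" or "top"; returns the picture (400x640x3 uint8, red, green, blue); there is no depth.
- cams.camera_info(name): a dict with "intrinsics" (3x3 intrinsics, pixels), "dist" ([k1, k2, p1, p2, k3] as OpenCV has them; the pictures are not rectified), "pose" (4x4, takes a point from camera to world coordinates). Camera axes: x right, y down, z forward; pixel columns grow to the right and rows downward; lengths in m; the calibration is good to about 2 mm. A picture is of the moment at which its call begins. camera_info takes no time and is no camera call.
- ticket.hand_in(): hands the job in; it is judged then, once.
The state is a dict: "time": time; "q": joint angles; "joint_velocities": joint speeds; "joint_torque": joint torques, N m; "position": TCP position; "tool_rot": TCP orientation; "ft_force": force on the tool from outside, world axes, zero at the start; "moment": the same for the moment, N m; "grip_width": finger opening in m; "grip_force": force on a finger pad.
Only numpy, scipy, OpenCV 4.12 (cv2) and the standard library are available. Lean on these libraries where they do the work, as an engineer would, in place of code of your own. Each camera call takes 0.05 s, during which the arm holds its last target. There are 200 camera calls.

TASK

Take the big spring clip off the metal panel it is biting by squeezing its two handles together, and bring it to the wide card standing in its wooden stand. Hold it squeezed wide open with its jaws straddling the middle of the card's top edge, clear of the card on both sides and with the edge well inside the jaws, so that someone can slip a note in. Finish while still holding it open there; do not bump the card hard, and leave the card stand and everything else on the desk where they are.

Things in the scene. Friction and masses are not known exactly. Their poses are not given: they have to be found in the camera images.
- clip_center (a point): Big steel spring clip, 84 mm tall, 50 mm long, 75 g; starts upright, jaws down, biting the panel's top edge. This point: middle of its pivot barrel (10 mm thick, 50 mm long), at the start 16 mm above the panel's edge. Axes: y along the barrel and the gripped edge, z up from jaws to handles, x across from handle to handle. It springs shut when let go.
- clip_grip (a point): point midway between the clip's two handle tips, 40 mm above clip_center, same axes: grasp here from above, closing along x. Handles: plates 32 mm wide (y), rising in a V to rolled tips (7 mm round bars along y); 47 mm over the tips when closed, 17 mm squeezed to the stop. About 11 N on each opens it fully.
- clip_mouth (a point): point midway between the clip's lips, 35 mm below clip_center, same axes. Lips are 44 mm wide (y), 10 mm high, from 30 to 40 mm below clip_center. Above them the mouth is free up to the barrel's underside, 5 mm below clip_center.
- jaw_near (a joint): opening of the clip: angle (rad) through which each of the two jaws is turned (both turn alike). 0 = biting a 3 mm thick plate, 0.35 = fully open at the stop (lips 27 mm apart); the gap between the lips is about 3 mm plus 70 mm times this value.
- panel_edge (a point): middle of the top edge of the fixed upright bare aluminium panel on which the clip starts: 3 mm thick (x), 90 mm wide (y), top edge 90 mm above the desk, on a black foot 60 x 96 x 14 mm. Axes: x across the panel, y along its edge, z up.
- card_edge (a point): middle of the top edge of the wide card: stiff white card 2.5 mm thick (x), 100 mm wide (y), upright in a loose wooden block 60 x 96 x 16 mm (about 0.6 kg together); the edge is 110 mm above the desk. Axes: x across the card, y along the edge, z up. The other card, in the same kind of stand, is much narrower and lower.
- small_card_edge (a point): bystander: middle of the top edge of the narrow card, 45 mm wide, top 74 mm above the desk, in a loose wooden block 50 x 70 x 16 mm.
- mug: bystander: white mug, 80 mm across, 92 mm high, handle to its +y; origin at the centre of its underside.
- tape: bystander: small black roll of tape lying flat, 42 mm across, 19 mm high; origin at the centre of its underside.
- hexkey: bystander: L-shaped hex key lying flat, 70 x 22 mm, 6 mm thick; origin under its middle.
- drive: bystander: black portable drive, 75 x 115 x 14 mm, lying flat; origin at the centre of its underside.
- small_clip: bystander: small binder clip lying on its side, 45 x 32 x 12 mm; origin under its black body.
Things that resemble listed ones, but are neither listed nor needed, are in the scene too. What is shaped like the part that bears clip_center but purple or red is not meant.

How it is judged:
By the outcome, as a careful person would: the job done as asked, in the order asked, and still so for the second after the job is handed in, while the arm keeps its last pose, push and grip.
It also fails if it takes over 38 s, if anything falls off the work surface, if the arm or the gripper's body presses on something with over 40 N, if the wrist force passes 120 N, or if a joint passes its speed limit or range.

## Working session

There is one attempt and no reset: what is moved stays moved. The work goes in short steps, Python scripts to look and compute and a shell command to move; the robot and the scene stay as the last step left them, time stands still between calls to the robot, and variables do not carry over. Pictures are saved under pics/ and viewed, at most 10 in all, crops included, and the job is handed in when it is done.

```bash
mkdir -p pics; python3 - <<'E'
from rig import robot,cams
import cv2,numpy as np
np.set_printoptions(precision=4,suppress=True)
for n in("top","side"):
    cv2.imwrite(f"pics/{n}0.png",cams.camera(n)[:,:,::-1]); i=cams.camera_info(n); print(n,i)
o=robot.get_obs();print(o)
E
```

```text
top {'intrinsics': array([[378.2648,   0.    , 326.4714],
       [  0.    , 378.2648, 202.0613],
       [  0.    ,   0.    ,   1.    ]]), 'dist': array([0.0129, 0.    , 0.    , 0.    , 0.    ]), 'pose': array([[ 0.0267, -0.9864,  0.1623,  0.4059],
       [-0.9996, -0.0254,  0.0103, -0.0314],
       [-0.0061, -0.1625, -0.9867,  0.9668],
       [ 0.    ,  0.    ,  0.    ,  1.    ]])}
side {'intrinsics': array([[512.8013,   0.    , 309.6398],
       [  0.    , 512.8013, 195.5647],
       [  0.    ,   0.    ,   1.    ]]), 'dist': array([0.044, 0.   , 0.   , 0.   , 0.   ]), 'pose': array([[ 0.916 , -0.2471,  0.316 ,  0.1175],
       [-0.401 , -0.5483,  0.7338, -1.0535],
       [-0.008 , -0.7989, -0.6014,  0.9596],
       [ 0.    ,  0.    ,  0.    ,  1.    ]])}
{'time': 0.1, 'q': array([ 1.0625,  0.5284,  1.4338, -0.    ,  1.1814, -0.1785]), 'joint_velocities': array([-0.0014, -0.0038, -0.0028,  0.0011, -0.0019, -0.0007]), 'joint_torque': array([ -0.0002, -44.0984, -17.7151,   0.0635,   0.0534,  -0.0001]), 'position': array([0.2021, 0.5909, 0.2914]), 'tool_rot': array([ 0.1642,  0.9864, -0.0009, -0.0003]), 'ft_force': array([-1.2384,  0.0117, -0.0845]), 'moment': array([0.0377, 0.0124, 0.0045]), 'grip_force': 0.0, 'grip_width': 0.0867176524301045}
```

View pics/top0.png

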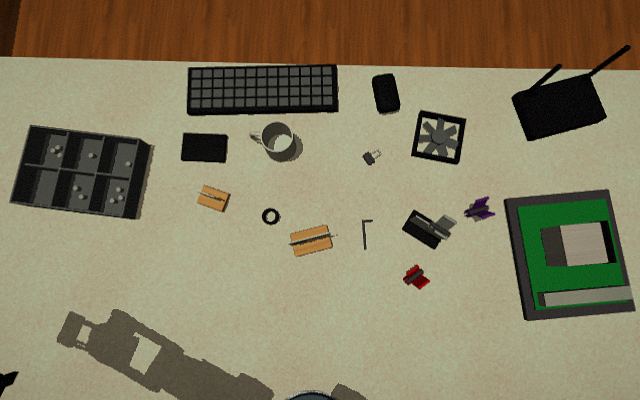

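View pics/side0.png

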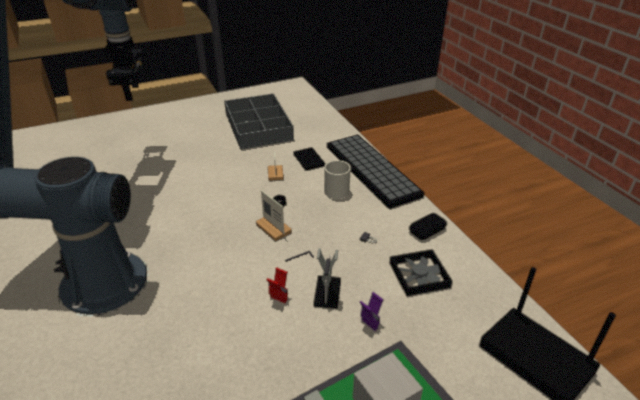

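The top picture shows the steel clip on the black foot at about (435,228). The side picture has it at (327,270). Things that could be taken for it are the red clip (417,277 top; 278,287 side), the purple clip (479,209 top; 372,312 side) and the small binder clip (372,157 top). I choose the steel one on the panel. The wide card is at (312,240) top and (272,212) side, and the narrow card at (213,197) top. Next, one close crop.

```bash
python3 - <<'E'
import cv2,numpy as np
t=cv2.imread("pics/top0.png");s=cv2.imread("pics/side0.png")
r=lambda im,x,y,w,h,k:cv2.resize(im[y:y+h,x:x+w],None,fx=k,fy=k,interpolation=cv2.INTER_CUBIC)
a=r(t,395,190,80,60,5);b=r(t,280,215,80,60,5);c=r(s,295,240,80,60,5) ;d=r(s,240,185,80,60,5)
cv2.imwrite("pics/crop.png",np.vstack([np.hstack([a,b]),np.hstack([c,d])]))
E
```

```text
(no output)
```

View pics/crop.png

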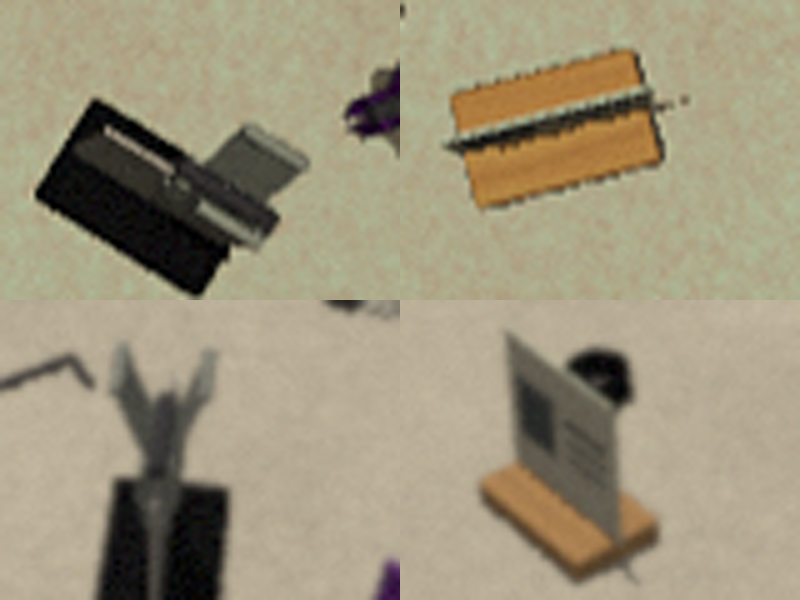

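The crop confirms a plain steel clip biting the panel near its right end (top view). Upper tip bar spans about top px (444,215.6)–(456,222.6), the lower about (435,231)–(447.4,238). The card's top edge runs from about (289,244.2) to (330.4,233.4).

```bash
cat > h.py <<'E'
from rig import robot,cams
import cv2,numpy as np
np.set_printoptions(precision=4,suppress=True)
def ray(n,px):
    i=cams.camera_info(n);u=cv2.undistortPoints(np.array([[px]],float),i["intrinsics"],i["dist"])[0,0]
    P=i["pose"];return P[:3,3],P[:3,:3]@np.array([u[0],u[1],1])
def onz(n,px,z):
    o,d=ray(n,px);return (o+d*(z-o[2])/d[2])[:2]
def proj(n,p):
    i=cams.camera_info(n);T=np.linalg.inv(i["pose"]);r,_=cv2.Rodrigues(T[:3,:3])
    return cv2.projectPoints(np.array([p],float),r,T[:3,3],i["intrinsics"],i["dist"])[0][0,0]
E
python3 - <<'E'
from h import *
C=[onz("top",p,.11) for p in((289,244.2),(330.4,233.4))]
c=sum(C)/2;d=C[0]-C[1];print("card",c,np.linalg.norm(d),np.degrees(np.arctan2(d[1],d[0])))
for nm,ps in(("up",((444,215.6),(456,222.6))),("lo",((435,231),(447.4,238)))):
    e=[onz("top",p,.149) for p in ps];v=e[0]-e[1];print(nm,sum(e)/2,np.linalg.norm(v),np.degrees(np.arctan2(v[1],v[0])))
for p in((320,249),(337.6,250.4)):print("side tip",onz("side",p,.148))
for p in((240+510/5,185+32/5),(240+620/5,185+108/5)):print("side card",onz("side",p,.11))
t=cv2.imread("pics/top0.png")
# wood block & foot
h=cv2.cvtColor(t,cv2.COLOR_BGR2HSV)
m=cv2.inRange(h,(8,110,60),(22,255,255));m[:210]=0;m[270:]=0;m[:,:270]=0;m[:,350:]=0
r=cv2.minAreaRect(cv2.findNonZero(cv2.morphologyEx(m,cv2.MORPH_CLOSE,np.ones((7,7)))));b=cv2.boxPoints(r)
print("block",[onz("top",p,.016) for p in b],onz("top",r[0],.016))
m=cv2.inRange(h[:,:,2],0,30);m[:205]=0;m[255:]=0;m[:,:398]=0;m[:,445:]=0
r=cv2.minAreaRect(cv2.findNonZero(m));b=cv2.boxPoints(r);print("foot",b,[onz("top",p,.014) for p in b],onz("top",r[0],.014))
for p in((395+105/5,190+128/5),(395+262/5,190+240/5)):print("panel ends?",onz("top",p,.09))
E
```

```text
card [0.4618 0.0131] 0.0965074354735336 106.10995651097628
up [ 0.5099 -0.2915] 0.029363843734722145 60.18963481114583
lo [ 0.476  -0.2717] 0.029917169098431295 61.30539575372721
side tip [ 0.4834 -0.261 ]
side tip [ 0.5184 -0.2818]
side card [ 0.6537 -0.0361]
side card [ 0.6767 -0.1214]
block [array([0.4797, 0.0703]), array([ 0.5066, -0.0216]), array([ 0.4494, -0.0383]), array([0.423 , 0.0527])] [0.4645 0.0158]
foot [[401.3733 228.7682]
 [413.3562 209.2961]
 [446.1073 229.4506]
 [434.1244 248.9227]] [array([ 0.4994, -0.2118]), array([ 0.5497, -0.2425]), array([ 0.5006, -0.324 ]), array([ 0.4511, -0.293 ])] [ 0.5   -0.268]
panel ends? [ 0.5236 -0.2316]
panel ends? [ 0.4734 -0.3031]
```

```bash
python3 -c "
from h import *
for p in((262,191.4),(284,206.6)):print(onz('side',p,.11))
"
R='[[-6,-0.5,0,0,0,0.1,0],[-6,-0.5,0,0,0,0.1,0],[-6,-0.5,0,0,0,0.1,0],[-6,-0.5,0,0,0,0.1,0],[-6,-0.5,0,0,0,0.1,0]]' ; unset R
python3 -m crank '[[-6,-0.5,0,0,0,0.1,0],[-6,-0.5,0,0,0,0.1,0],[-6,-0.5,0,0,0,0.1,0],[-6,-0.5,0,0,0,0.1,0],[-6,-0.5,0,0,0,0.1,0]]'
```

```text
[0.4506 0.0555]
[ 0.4815 -0.0336]
time: 0.72
position: [0.4476, 0.4185, 0.2918]
tool_rot: [0.405, 0.915, -0.0, -0.0]
ft_force: [-0.0, 1.2, -0.4]
grip_width: 0.0871
grip_force: 0.0
```

```bash
python3 -m crank '[[-6,-0.5,0,0,0,0.1,0],[-6,-0.5,0,0,0,0.1,0],[-6,-0.5,0,0,0,0.1,0],[-6,-0.5,0,0,0,0.1,0],[-6,-0.5,0,0,0,0.1,0]]' >/dev/null
python3 -m crank '[[-6,-0.5,0,0,0,0.1,0],[-6,-0.5,0,0,0,0.1,0],[-6,-0.5,0,0,0,0.1,0],[-6,-0.5,0,0,0,0.1,0],[-5,-0.5,0,0,0,0.1,0]]'
cat >> h.py <<'E'
from scipy.spatial.transform import Rotation as R
def go(target,ydeg):
    "shift (cm) in tool axes and world yaw to bring the grasp point to target, tool y at ydeg"
    o=robot.get_obs();r=R.from_quat(o["tool_rot"]);M=r.as_matrix()
    g=o["position"]+M[:,2]*.051
    y=np.degrees(np.arctan2(M[1,1],M[0,1]));dy=(ydeg-y+90)%180-90
    print("grasp",g,"z",M[:,2],"y",y,"shift cm",M.T@(np.array(target)-g)*100,"turn z",-np.radians(dy))
E
python3 -c "
from h import *
go([.494,-.2815,.19],-30)"
```

```text
time: 1.98
position: [0.5665, -0.1378, 0.2918]
tool_rot: [0.794, 0.608, -0.0, -0.0]
ft_force: [0.8, -0.9, 0.9]
grip_width: 0.0868
grip_force: 0.0
grasp [ 0.5665 -0.1378  0.2408] z [-0.0002 -0.0001 -1.    ] y -15.087247826717995 shift cm [-15.7625  -3.2583   5.0846] turn z 0.2602766259577109
```

```bash
python3 -m crank '[[0,0,0,0,0,0.13,0],[0,0,0,0,0,0.13,0],[-5.3,0.3,1,0,0,0,0],[-5.4,0.3,1,0,0,0,0],[-5.4,0.3,1,0,0,0,0]]'
python3 -m crank '[[0,0,0,0,0,0,0]]' >/dev/null
python3 - <<'E'
from h import *
go([.494,-.2815,.147],-30)
t=cams.camera("top")[:,:,::-1];s=cams.camera("side")[:,:,::-1]
r=lambda im,x,y,w,h,k:cv2.resize(im[y:y+h,x:x+w],None,fx=k,fy=k,interpolation=cv2.INTER_CUBIC)
cv2.imwrite("pics/near.png",np.hstack([r(t,390,170,80,100,5),r(s,285,200,80,100,5)]))
E
```

```text
time: 2.6
position: [0.494, -0.2807, 0.2617]
tool_rot: [0.865, 0.502, -0.0, -0.0]
ft_force: [0.1, -0.9, -0.5]
grip_width: 0.0868
grip_force: 0.0
grasp [ 0.4929 -0.2827  0.2101] z [-0.0019  0.0006 -1.    ] y -30.050046844531202 shift cm [0.1591 0.0499 6.3075] turn z -0.0008734822173033229
```

View pics/near.png

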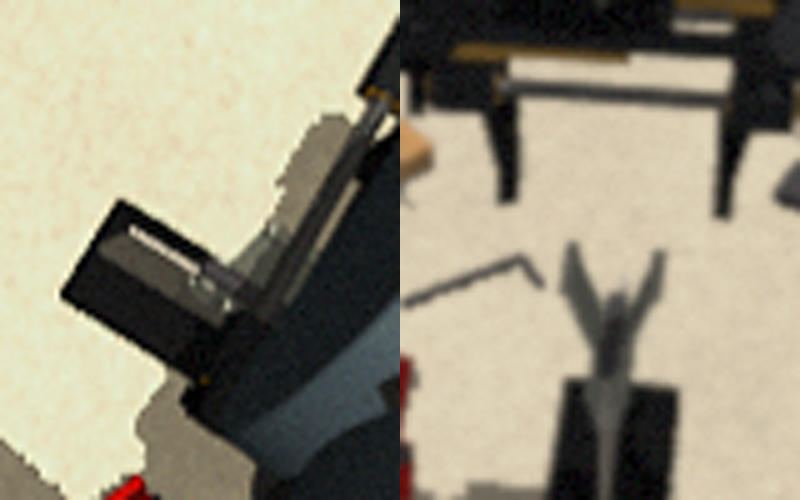

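The fingers at crop columns 515 and 718 (mid 616) sit centred over the handle tips at 570 and 665 (mid 617). I descend and then squeeze gently.

```bash
python3 -m crank '[[0.1,0,2,0,0,0,0],[0,0,2,0,0,0,0],[0,0,1.2,0,0,0,0],[0,0,1.1,0,0,0,0],[0,0,0,0,0,0,0]]'
python3 -m crank '[[0,0,0,0,0,0,0.2],[0,0,0,0,0,0,0.4],[0,0,0,0,0,0,0.5],[0,0,0,0,0,0,0.6],[0,0,0,0,0,0,0.7]]' 30
python3 -m crank '[[0,0,0,0,0,0,0.8],[0,0,0,0,0,0,0.9],[0,0,0,0,0,0,1],[0,0,0,0,0,0,1],[0,0,0,0,0,0,1]]' 30
python3 - <<'E'
from h import *
go([.494,-.2815,.147],-30)
t=cams.camera("top")[:,:,::-1];s=cams.camera("side")[:,:,::-1]
r=lambda im,x,y,w,h,k:cv2.resize(im[y:y+h,x:x+w],None,fx=k,fy=k,interpolation=cv2.INTER_CUBIC)
cv2.imwrite("pics/grip.png",r(s,285,210,80,100,6))
E
```

```text
time: 3.45
position: [0.4953, -0.2781, 0.1986]
tool_rot: [0.865, 0.502, -0.0, -0.001]
ft_force: [0.1, -0.5, -0.2]
grip_width: 0.0868
grip_force: 0.0
time: 4.08
position: [0.4952, -0.2788, 0.1993]
tool_rot: [0.865, 0.502, -0.0, -0.0]
ft_force: [0.3, 0.5, -0.8]
grip_width: 0.0449
grip_force: 6.2
time: 4.7
position: [0.4954, -0.2788, 0.1992]
tool_rot: [0.865, 0.502, -0.0, -0.0]
ft_force: [-0.4, -0.0, -0.9]
grip_width: 0.0151
grip_force: 29.9
grasp [ 0.4954 -0.2788  0.1482] z [-0.0001  0.0001 -1.    ] y -29.734709297466264 shift cm [-0.306   0.0186  0.122 ] turn z 0.0046301962341425
```

View pics/grip.png

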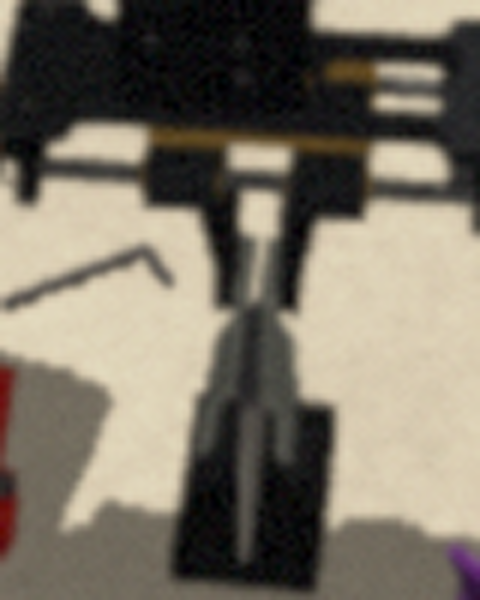

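The handles are squeezed to the stop and the jaws are wide open on both sides of the panel. I lift straight up.

```bash
python3 -m crank '[[0,0,-0.5,0,0,0,1],[0,0,-1.5,0,0,0,1],[0,0,-2,0,0,0,1],[0,0,-2.5,0,0,0,1],[0,0,-2.5,0,0,0,1]]'
python3 -m crank '[[0,0,-1,0,0,0,1],[0,0,0,0,0,0,1]]'
python3 - <<'E'
from h import *
go([.464,.012,.248],17)
E
```

```text
time: 5.42
position: [0.4955, -0.2788, 0.2912]
tool_rot: [0.865, 0.502, 0.0, 0.001]
ft_force: [0.5, -0.7, -0.5]
grip_width: 0.015
grip_force: 29.9
time: 5.68
position: [0.4956, -0.2789, 0.3003]
tool_rot: [0.865, 0.502, 0.0, 0.001]
ft_force: [0.4, 0.1, -0.3]
grip_width: 0.0157
grip_force: 29.9
grasp [ 0.4956 -0.279   0.2493] z [ 0.0016 -0.0014 -1.    ] y -29.73403253485181 shift cm [ 23.6977 -17.1789   0.0821] turn z -0.8156627404673154
```

```bash
python3 -m crank '[[0,0,0,0,0,-0.163,1],[0,0,0,0,0,-0.163,1],[0,0,0,0,0,-0.163,1],[0,0,0,0,0,-0.163,1],[0,0,0,0,0,-0.163,1]]'
python3 -m crank '[[3.7,0.7,0,0,0,0,1],[5,1,0,0,0,0,1],[5,1,0,0,0,0,1],[5,1,0,0,0,0,1],[5,1,0,0,0,0,1]]'
python3 -m crank '[[3,0.5,0,0,0,0,1],[2,0.3,0,0,0,0,1],[0,0,0,0,0,0,1],[0,0,0,0,0,0,1]]'
python3 - <<'E'
from h import *
go([.464,.012,.248],17)
t=cams.camera("top")[:,:,::-1];s=cams.camera("side")[:,:,::-1]
r=lambda im,x,y,w,h,k:cv2.resize(im[y:y+h,x:x+w],None,fx=k,fy=k,interpolation=cv2.INTER_CUBIC)
cv2.imwrite("pics/st.png",t);cv2.imwrite("pics/ss.png",s)
cv2.imwrite("pics/over.png",np.hstack([r(t,270,200,80,100,5),r(s,230,150,80,100,5)]))
E
```

```text
time: 6.3
position: [0.4948, -0.2783, 0.2979]
tool_rot: [0.593, 0.805, 0.0, -0.001]
ft_force: [-0.4, -0.2, 0.2]
grip_width: 0.0151
grip_force: 29.9
time: 6.92
position: [0.4703, -0.0367, 0.2983]
tool_rot: [0.595, 0.803, -0.0, -0.001]
ft_force: [1.7, 0.1, -1.3]
grip_width: 0.0155
grip_force: 29.9
time: 7.42
position: [0.4643, 0.0112, 0.2988]
tool_rot: [0.595, 0.804, -0.0, -0.0]
ft_force: [1.0, 0.1, -0.6]
grip_width: 0.0152
grip_force: 29.9
grasp [0.4643 0.0112 0.2478] z [-0.0006 -0.0003 -1.    ] y 16.957799648492877 shift cm [ 0.0838 -0.0057 -0.0168] turn z -0.0007365350792981892
```

View pics/over.png

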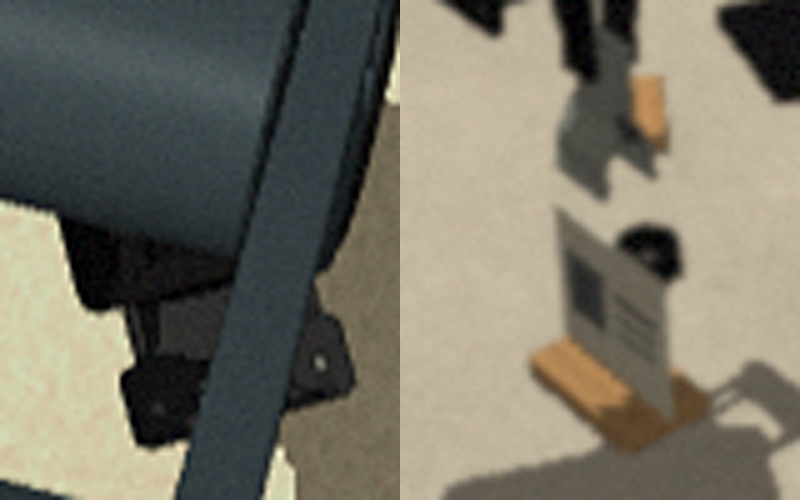

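The side crop shows the open clip above the card. The near lip's lower edge runs from side px (261.6,183.6) to (271,190), and the card's top edge from (261.4,191.4) to (283.4,207). I compare both with the predicted geometry.

```bash
python3 - <<'E'
from h import *
o=robot.get_obs();M=R.from_quat(o["tool_rot"]).as_matrix()
g=o["position"]+.051*M[:,2]
for off in(0,-.003,-.006):
  P=g+M[:,0]*off+M[:,2]*.0422
  print(off,[[proj("side",P+M[:,0]*a*.022+M[:,1]*b*.0151+M[:,2]*.0371) for a in(1,-1)] for b in(-1,1)])
a=np.radians(107);v=np.array([np.cos(a),np.sin(a),0])*.05
for c in([.464,.012,.11],[.462,.013,.11]):
  c=np.array(c);print([proj(n,c+k*v) for n in("side","top") for k in(1,-1)])
E
python3 - <<'E'
import cv2,numpy as np
from scipy import ndimage
s=cv2.imread("pics/ss.png");r=cv2.resize(s[165:220,245:300],None,fx=10,fy=10,interpolation=cv2.INTER_CUBIC);cv2.imwrite("pics/ov2.png",r)
E
```

```text
0 [[array([261.639 , 180.0553]), array([271.594 , 187.3447])], [array([270.6679, 175.8149]), array([280.6841, 182.9369])]]
-0.003 [[array([262.3055, 180.5433]), array([272.2871, 187.8522])], [array([271.3387, 176.2918]), array([281.3813, 183.4327])]]
-0.006 [[array([262.9738, 181.0326]), array([272.982 , 188.3611])], [array([272.0112, 176.77  ]), array([282.0803, 183.9297])]]
[array([261.0804, 190.6575]), array([283.2879, 207.3446]), array([288.8822, 243.7723]), array([331.5873, 231.9252])]
[array([260.2837, 190.6384]), array([282.4549, 207.3235]), array([288.4009, 244.6518]), array([331.1242, 232.796 ])]
```

View pics/ov2.png

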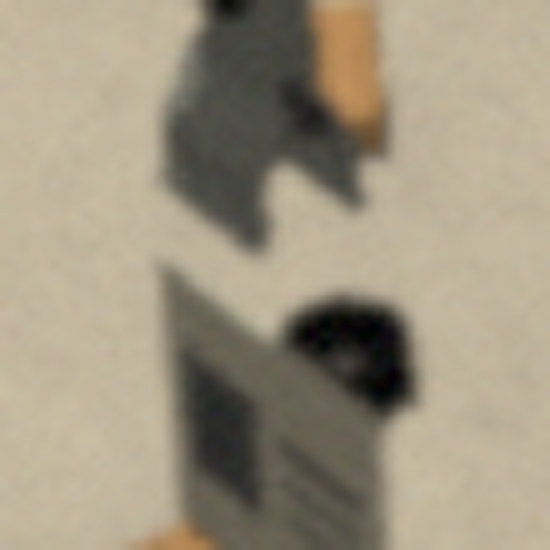

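The lips appear about 5–7 mm lower than the naive prediction. That fits: the pivot is pushed down as the handles close, so the pivot is about 48 mm below the grasp point. Laterally and along the edge it agrees within 1–2 mm. I lower 7 cm so that the edge lies about 18 mm below the pivot.

```bash
python3 -m crank '[[0.15,0,1.5,0,0,0,1],[0,0,1.5,0,0,0,1],[0,0,1.5,0,0,0,1],[0,0,1,0,0,0,1],[0,0,0,0,0,0,1]]'
python3 -m crank '[[0,0,0.8,0,0,0,1],[0,0,0.7,0,0,0,1],[0,0,0,0,0,0,1],[0,0,0,0,0,0,1]]'
python3 - <<'E'
from h import *
go([.464,.0125,.177],17)
s=cams.camera("side")[:,:,::-1];cv2.imwrite("pics/fs.png",s)
cv2.imwrite("pics/fin.png",cv2.resize(s[160:220,235:305],None,fx=9,fy=9,interpolation=cv2.INTER_CUBIC))
E
```

```text
time: 8.15
position: [0.4636, 0.0128, 0.2437]
tool_rot: [0.595, 0.803, -0.0, -0.001]
ft_force: [-0.3, 0.2, -0.9]
grip_width: 0.015
grip_force: 29.9
time: 8.65
position: [0.4639, 0.0132, 0.2293]
tool_rot: [0.595, 0.804, 0.0, 0.0]
ft_force: [-0.2, -1.1, -0.8]
grip_width: 0.0155
grip_force: 29.9
grasp [0.4639 0.0132 0.1783] z [ 0.0002 -0.     -1.    ] y 16.96479244999331 shift cm [-0.0741 -0.0129  0.1324] turn z -0.000614487669177272
```

View pics/fin.png

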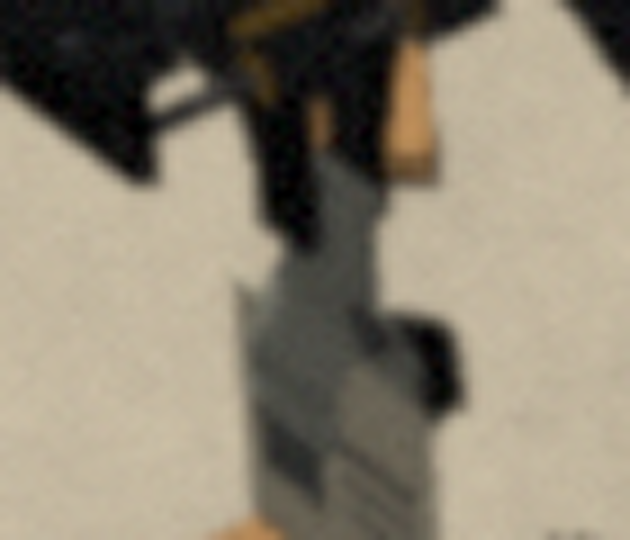

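The near jaw lies in front of the card, with its lip corners at about side px (263.3,203.9) and (272,209.8). The far jaw is behind the card, and the card's corner is unmoved at (261.7,191.4). I check the depth.

```bash
python3 - <<'E'
from h import *
o=robot.get_obs();M=R.from_quat(o["tool_rot"]).as_matrix();g=o["position"]+.051*M[:,2]
for px,a in(((263.3,203.9),-1),((272,209.8),1)):
  # intersect ray with near-lip plane (tool y = -15.1 mm)
  O,d=ray("side",px);n=M[:,1];t=((g-.0151*n-O)@n)/(d@n);p=O+d*t;print(p,"along",(p-g)@M[:,0])
for px in((261.7,191.4),(283.3,206.5)):
  O,d=ray("side",px);n=M[:,1];c=np.array([.464,.0125,.11]);t=((c-O)@n)/(d@n);p=O+d*t;print("card",p,"along",(p-g)@M[:,0])
E
```

```text
[0.4435 0.0289 0.0869] along 0.021023681345334284
[ 0.4552 -0.0094  0.0901] along -0.019018392245049424
card [0.4503 0.0574 0.1087] along 0.046301958763485404
card [ 0.4788 -0.0359  0.1129] along -0.051252502349399126
```

Depth is right: the edge is about 22 mm above the lips' lower rim and about 10 mm below the barrel. I nudge 2 mm along the edge to the middle, settle, check that nothing moved, and hand in.

```bash
python3 -m crank '[[-0.2,0,0,0,0,0,1],[0,0,0,0,0,0,1],[0,0,0,0,0,0,1],[0,0,0,0,0,0,1]]'
python3 - <<'E'
from h import *
go([.464,.0125,.177],17)
s=cams.camera("side")[:,:,::-1]
a=cv2.imread("pics/side0.png");m=lambda i:cv2.inRange(cv2.cvtColor(i,cv2.COLOR_BGR2HSV),(8,110,60),(22,255,255))[215:245,250:300]
f=lambda i:np.array(cv2.boundingRect(cv2.findNonZero(m(np.ascontiguousarray(i)))))
print("block before/after",f(a),f(s))
from rig import ticket
print(ticket.hand_in())
E
```

```text
time: 9.2
position: [0.4644, 0.0113, 0.2293]
tool_rot: [0.595, 0.804, -0.0, -0.0]
ft_force: [-0.7, 0.0, -0.3]
grip_width: 0.0152
grip_force: 29.9
grasp [0.4644 0.0113 0.1783] z [-0. -0. -1.] y 16.958598284958427 shift cm [ 0.1246 -0.002   0.1271] turn z -0.0007225962434479113
block before/after [ 7  3 34 22] [ 7  3 34 23]
the job is handed in; nothing more can be done
None
```

The job is handed in at about 9 s: the arm is still holding the clip squeezed to its stop, with the jaws straddling the middle of the wide card's top edge. The edge is about 22 mm above the lips' lower rim, the gap to the card was worked out from the poses rather than seen on the far side, and the card and its stand did not move measurably.

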